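# Close the yellow gas cock with the flat driver

### The arm

A 6-joint arm with a two-finger parallel gripper is mounted at the origin on the work surface. World frame = base frame: x ahead of the robot, y to its left, z up, the work surface at z = 0. Lengths are in m, angles in rad, forces in N, time in s.
With the tool pointing down it reaches from about 0.275 to 0.875 m from the base axis. Payload 12.5 kg.
Tool frame: the origin (TCP) lies on the centre line of the jaws, within the pads' length; the fingertips stand r.finger_overhang ahead of it and the grasp point (between the pads) lies 3 mm ahead of it (r.finger_overhang is the distance from the TCP to the fingertips, in m); z points along the fingers, y is the direction in which the jaws open and shut (so a half turn about z gives the same grasp; the last joint's range is limited). The gripper opens to 85 mm and grips with 20 to 120 N. Pads are 22 mm wide; open, the fingers measure 114 mm over their backs; the gripper's body (76 mm by 85 mm) begins 54 mm behind the grasp point. The pads swing forward as they close: fully open they stand 13 mm farther back than shut.
Start: joints at [1.126, 0.351, 1.652, -0, 1.139, -0.085], TCP at [0.194, 0.515, 0.253] pointing down, gripper open.
Joint ranges: [-2.75, 2.75], [-0.79, 2.1], [0.01, 2.65], [-1.57, 4.71], [0.07, 3.14], [-2.87, 2.87]. Speed limits (rad/s): [2.22, 2.22, 2.79, 3.14, 3.14, 3.14].

### API

Orientations are given as a unit quaternion [x, y, z, w].
In Python, from cell import r, optics gives the robot as it stands. The module is installed in compiled form; this text tells all that it offers. Calls block until the motion is done:
- r.move_to(position, orientation): joint-space move of the TCP to a pose.
- r.move_linear(position, rot=None, vel=0.15): straight line of the TCP; rot=None keeps the orientation; vel is the mean speed in m/s.
- r.set_joints(angles): joint-space move.
- r.set_gripper(opening, squeeze=None): opening from 0.0 (shut) to 1.0 (fully open); squeeze is the grip in N (None keeps the last); returns when the fingers have stopped.
- r.sleep(seconds).
- r.inverse_kinematics(position, orientation): joint angles nearest the present ones, or None.
- optics.get_image(name): name is "scene" or "top"; returns a dict with "pixels" (384x512x3 uint8, red, green, blue), "depth" (384x512 float32, m along the optical axis (not along the pixel's ray), 0 where there is no reading), "fx", "fy", "cx", "cy" (pixels), "camera_from_world" (4x4, takes a point from world to camera coordinates). Camera axes: x right, y down, z forward; pixel columns grow to the right and rows downward; lengths in m; the calibration is good to about 2 mm. A picture is of the moment at which its call begins.
A pose or a line that the arm cannot do raises r.PlanningError and nothing moves.
- r.hand_in(): hands the job in, once; it reports no verdict.
Readings, each from a call of its own:
- r.current_t(): time.
- r.current_q(): joint angles.
- r.current_qvel(): joint speeds.
- r.current_effort(): joint torques, N m.
- r.current_tool_pos(): TCP position.
- r.current_ee_rot(): TCP orientation.
- r.current_contact_force(): force on the tool from outside, world axes, zero at the start.
- r.current_torque(): the same for the moment, N m.
- r.current_opening(): opening from 0.0 (shut) to 1.0 (fully open).
Only numpy, scipy, OpenCV 4.12 (cv2) and the standard library are available. Lean on these libraries where they do the work, as an engineer would, in place of code of your own. Each camera call takes 0.05 s, during which the arm holds its last target.

### The job

In this gas-line corner of the lab, close the shut-off cock with the yellow collar: take the orange flat driver out of its stand, seat its blade in the cock's slotted spindle and, with the blade kept down in the slot, turn it clockwise until the slot lies straight across its outlet pipe. Then stand the orange driver back upright in the hole of the stand it came from, and let go.

Things in the scene. Friction and masses are not known exactly. Their poses are not given: they have to be found in the camera images.
- driver: Orange flat driver, 135 mm tall, 130 g, upright in its stand. Origin: middle of the blade's lower edge; z up the shaft, x along the blade's width. Blade 20 (x) by 4 (y) by 14 mm high; shaft 8 mm; round guard 48 mm wide at z 55-60; handle z 60-135, 32 (x) by 24 mm (y): grip it across its wide faces, closing along y, at about z 110. A half turn looks the same.
- stand: Fixed grey block 75 (x) by 190 (y) by 65 mm high, two round holes 35 mm wide, 62 deep. Origin: on the table under the centre of the orange driver's hole; block spans y -40 to +150. The driver's guard rests on the top face, blade edge 10 mm above the table. The other hole, at y +110, holds a like tool with a green handle, a nut driver.
- slot_yellow (a point): Centre of the slot's floor in the yellow cock's bright metal spindle, turning with it; x along the slot, z up. Head 34 mm wide; slot 8 mm wide, 12 deep, right across the head; floor 49 mm above the table. A fixed yellow collar, 60 mm wide, lies below the head. Three such cocks (yellow, red, blue) stand 110 mm apart on a fixed base, each with a copper outlet pipe towards the robot.
- spindle_yellow (a joint): Turn of the yellow spindle, rad: 0 open (slot in line with its outlet pipe), grows clockwise from above to a hard stop at 1.571, closed (slot across the pipe). Starts between 0.3 and 0.6. Stiff (about 0.06 N m), stays where left. The 4 mm blade has play in the 8 mm slot: about 0.2 rad either way before it drives the spindle.

How it is judged:
By the outcome, as a careful person would: the job done as asked, in the order asked, and still so for the second after the job is handed in, with the robot touching nothing.
It also fails if it takes over 54 s, if anything falls off the work surface, if the arm or the gripper's body presses on something with over 40 N, if the wrist force passes 120 N, or if a joint passes its speed limit or range.

## Working session

There is one attempt and no reset: what is moved stays moved. The work goes in short steps, each a Python script; the robot and the scene stay as the last script left them, time stands still between calls to the robot, and variables do not carry over. Pictures are saved under pics/ and viewed, and the job is handed in when it is done.

```bash
mkdir -p pics; python3 - <<'E'
from cell import r, optics
import cv2,numpy as np
for n in("scene","top"):
    d=optics.get_image(n); cv2.imwrite(f"pics/{n}0.png",d["pixels"][:,:,::-1]); np.savez(f"{n}0.npz",**d)
    print(n,d["fx"],d["cx"],d["cy"],np.round(np.linalg.inv(d["camera_from_world"]),3).tolist())
print(r.finger_overhang,r.current_t(),r.current_ee_rot(),r.current_contact_force())
E
```

```text
scene 450.84113805946464 253.45106856891354 193.8164652763776 [[0.692, 0.46, -0.556, 1.024], [0.722, -0.416, 0.553, -0.502], [0.023, -0.784, -0.62, 0.636], [0.0, 0.0, 0.0, 1.0]]
top 464.4480110852296 248.317750861745 197.42855800562367 [[-0.012, -0.993, 0.119, 0.387], [-0.999, 0.008, -0.033, 0.038], [0.032, -0.12, -0.992, 1.101], [0.0, 0.0, 0.0, 1.0]]
0.022 0.1 [ 1.78936209e-01  9.83860536e-01 -5.11690754e-04 -1.31660432e-04] [-0.16649758  0.40201642  0.16334958]
```

View pics/scene0.png

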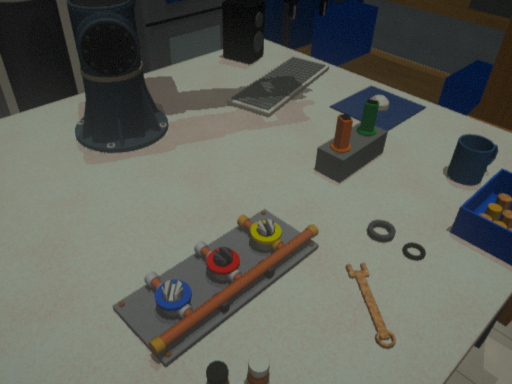

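View pics/top0.png

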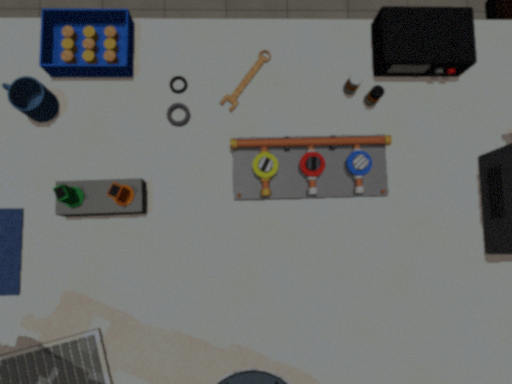

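The top view shows the yellow cock near (265,165) and the orange driver near (121,194) at the right end of the stand. The scene view shows the same layout. Next I'll enlarge both and measure.

```bash
cat > h.py <<'E'
import numpy as np,cv2
def world(d,u=None,v=None):
    D=d["depth"];V,U=np.mgrid[0:384,0:512]
    P=np.stack([(U-d["cx"])/d["fx"]*D,(V-d["cy"])/d["fy"]*D,D,np.ones_like(D)],-1)
    return (P@np.linalg.inv(d["camera_from_world"]).T)[...,:3]
def proj(d,p):
    p=np.atleast_2d(p);c=np.c_[p,np.ones(len(p))]@d["camera_from_world"].T
    return np.c_[c[:,0]/c[:,2]*d["fx"]+d["cx"],c[:,1]/c[:,2]*d["fy"]+d["cy"]]
def crop(d,x0,y0,w,h,s,f):
    cv2.imwrite(f,cv2.resize(np.clip(d["pixels"][y0:y0+h,x0:x0+w,::-1]*1.5,0,255).astype(np.uint8),None,fx=s,fy=s,interpolation=cv2.INTER_CUBIC))
E
python3 - <<'E'
from h import *
t=dict(np.load("top0.npz"));s=dict(np.load("scene0.npz"))
a=[]
for d,x,y in((t,230,130),(t,50,160),(s,230,195),(s,310,90)):
    c=d["pixels"][y:y+80,x:x+100,::-1]; a.append(cv2.resize(np.clip(c*1.6,0,255).astype(np.uint8),(400,300) if 0 else (375,300),interpolation=cv2.INTER_CUBIC))
cv2.imwrite("pics/crops.png",np.vstack([np.hstack(a[:2]),np.hstack(a[2:])]))
for n,d in(("top",t),("scene",s)):
    W=world(d);h=cv2.cvtColor(d["pixels"],cv2.COLOR_RGB2HSV)
    ok=d["depth"]>0
    for nm,lo,hi in(("yellow",24,34),("orange",5,18),("green",50,75)):
        m=ok&(h[...,0]>=lo)&(h[...,0]<=hi)&(h[...,1]>150)&(h[...,2]>50)
        k,l,st,ce=cv2.connectedComponentsWithStats(m.astype(np.uint8))
        for i in range(1,k):
            if st[i,4]>30:
                q=W[l==i]; print(n,nm,st[i],np.round(np.median(q,0),3),np.round(q.min(0),3),np.round(q.max(0),3))
    # stand top face
    m=ok&(abs(W[...,2]-.065)<.006)&(W[...,1]>.2)&(W[...,1]<.7)&(W[...,0]>.2)&(W[...,0]<.6)
    k,l,st,ce=cv2.connectedComponentsWithStats(m.astype(np.uint8))
    for i in range(1,k):
        if st[i,4]>100:
            q=W[l==i];print(n,"stand",st[i],cv2.minAreaRect((q[:,:2]*1000).astype(np.float32)),np.median(q[:,2]))
E
```

```text
top yellow [253 152  24  27 266] [ 0.583 -0.034  0.045] [ 0.559 -0.062  0.036] [ 0.622 -0.009  0.051]
top orange [ 234  137  152   14 1010] [ 0.644 -0.142  0.043] [ 0.626 -0.321  0.029] [0.657 0.035 0.05 ]
top orange [262 180   7   9  42] [ 0.548 -0.037  0.036] [ 0.537 -0.044  0.03 ] [ 0.556 -0.03   0.04 ]
top orange [108 183  26  23 270] [0.514 0.273 0.083] [0.497 0.259 0.064] [0.542 0.301 0.149]
top green [ 59 186  10  15  44] [0.508 0.384 0.144] [0.5   0.376 0.139] [0.529 0.394 0.149]
top green [ 67 188  17  19 100] [0.515 0.38  0.07 ] [0.495 0.369 0.064] [0.536 0.404 0.104]
top stand [  56  178   87   37 2157] ((518.0733032226562, 336.604736328125), (75.8729476928711, 189.98377990722656), 1.694722294807434) 0.064850353635449
scene yellow [250 223  31  21 323] [ 0.603 -0.049  0.046] [ 0.559 -0.066  0.026] [ 0.622 -0.009  0.049]
scene orange [331 116  21  36 388] [0.533 0.273 0.102] [0.501 0.258 0.067] [0.545 0.302 0.147]
scene orange [495 122  17  10  39] [ 0.673  0.983 -0.083] [ 0.647  0.974 -0.086] [ 0.698  0.992 -0.075]
scene orange [499 195  13  11  76] [0.863 0.424 0.037] [0.851 0.414 0.023] [0.873 0.441 0.039]
scene orange [502 207  10  22 110] [0.889 0.373 0.036] [0.868 0.337 0.009] [0.909 0.425 0.039]
scene orange [ 159  230  153  115 1735] [ 0.653 -0.181  0.044] [ 0.626 -0.32   0.03 ] [0.663 0.029 0.048]
scene green [365 101  13   7  33] [0.525 0.384 0.144] [0.507 0.376 0.137] [0.537 0.399 0.147]
scene green [358 129  18   6  58] [0.529 0.382 0.07 ] [0.507 0.367 0.068] [0.541 0.409 0.079]
scene stand [ 317  122   71   41 1015] ((519.5602416992188, 337.3289794921875), (77.7389907836914, 193.82688903808594), 2.10308575630188) 0.06571583017674787
```

View pics/crops.png

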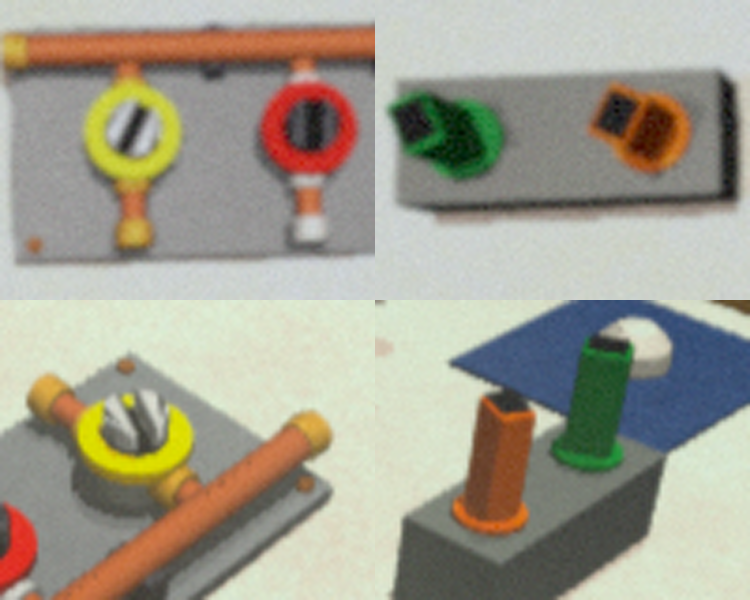

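The crops show the yellow slot turned about 30° clockwise from its pipe. The orange handle's cap is visible from above. I'll fit the driver pose by silhouette, the slot by its dark/bright pixels, and the base yaw from the main pipe.

```bash
cat > fit.py <<'E'
from h import *
from scipy.optimize import minimize
t=dict(np.load("top0.npz"));s=dict(np.load("scene0.npz"))
c,sn=np.cos,np.sin
def box(x,y,z0,z1,a,w,h,tilt=(0,0)):
    q=np.array([[i*w/2,j*h/2] for i in(-1,1) for j in(-1,1)]);R=np.array([[c(a),-sn(a)],[sn(a),c(a)]])
    q=q@R.T+[x,y]
    return np.vstack([np.c_[q,np.full(4,z)] for z in(z0,z1)])
def disc(x,y,z0,z1,rad):
    th=np.arange(0,6.28,.2);return np.vstack([np.c_[x+rad*c(th),y+rad*sn(th),np.full(len(th),z)] for z in(z0,z1)])
K=6
def hullmask(d,sets,roi):
    x0,y0,w,h=roi;m=np.zeros((h*K,w*K),np.uint8)
    for p in sets:
        q=((proj(d,p)-[x0,y0]+.5)*K-.5);cv2.fillConvexPoly(m,cv2.convexHull(np.round(q*16).astype(np.int32)),255,shift=4)
    return cv2.resize(m,(w,h),interpolation=cv2.INTER_AREA)/255.
obs=[]
for d,roi in((t,(95,170,50,50)),(s,(320,100,40,65))):
    x0,y0,w,h=roi;W=world(d)[y0:y0+h,x0:x0+w];H=cv2.cvtColor(d["pixels"],cv2.COLOR_RGB2HSV)[y0:y0+h,x0:x0+w]
    near=(W[...,1]<.335)&(W[...,1]>.24)
    m=((H[...,0]<20)&(H[...,1]>120)&near&(W[...,2]>.055))|((W[...,2]>.08)&near)
    obs.append((d,roi,m.astype(float)))
    print(m.sum())
def cost(p):
    x,y,a,dx,dy=p[0]/1000,p[1]/1000,p[2]/10,p[3]/1000,p[4]/1000
    e=0
    for k,(d,roi,m) in enumerate(obs):
        # top of handle offset by tilt allowance
        b=box(x,y,.07,.145,a,.032,.024);b[4:,:2]+=[dx,dy]
        M=hullmask(d,[b,disc(x,y,.065,.07,.024)],roi);e+=((M-m)**2).sum()
    return e
best=None
for a in np.arange(0,np.pi,np.pi/12):
    r_=minimize(cost,[520,281,a*10,0,0],method="Nelder-Mead",options=dict(initial_simplex=np.array([520,281,a*10,0,0])+np.vstack([np.zeros(5),np.eye(5)*2]),maxiter=400))
    print(round(a,2),np.round(r_.x,2),round(r_.fun,2))
# main pipe
for n,d in(("t",t),("s",s)):
    W=world(d);H=cv2.cvtColor(d["pixels"],cv2.COLOR_RGB2HSV)
    m=(H[...,0]>=5)&(H[...,0]<=18)&(H[...,1]>130)&(W[...,0]>.625)&(W[...,0]<.67)&(W[...,1]<.03)&(W[...,1]>-.31)
    q=W[m];vx,vy,_,_=cv2.fitLine(q[:,:2].astype(np.float32),cv2.DIST_HUBER,0,.001,.001).ravel()
    print(n,"pipe",m.sum(),np.arctan2(-vx*np.sign(vy),abs(vy)))
    for nm,f in (("yel",(H[...,0]>=24)&(H[...,0]<=34)),("red",(H[...,0]>=174)|(H[...,0]<=3)),("blue",(H[...,0]>=100)&(H[...,0]<=125))):
        m=f&(H[...,1]>120)&(W[...,0]>.55)&(W[...,0]<.63)&(W[...,1]<0)&(W[...,1]>-.33)&(W[...,2]>.02)
        q=W[m]; 
        if len(q)<50: continue
        px=np.argwhere(m)[:,::-1].astype(np.int32);hu=cv2.convexHull(px)
        (u,v),ax,an=cv2.fitEllipse(hu)
        zt=np.percentile(q[:,2],70)
        T=np.linalg.inv(d["camera_from_world"]);ray=T[:3,:3]@[(u-d["cx"])/d["fx"],(v-d["cy"])/d["fy"],1]
        print(nm,len(q),(u,v),ax,an,"z",zt,"ctr",(T[:3,3]+ray*(zt-T[2,3])/ray[2]).round(4))
E
python3 fit.py
```

```text
443
596
0.0 [ 5.2075e+02  2.8400e+02 -5.7100e+00 -5.1000e-01 -1.3500e+00] 53.04
0.26 [ 5.2027e+02  2.8408e+02  4.4900e+00 -7.7000e-01 -1.8000e-01] 87.12
0.52 [ 5.2056e+02  2.8410e+02  4.6700e+00 -9.8000e-01  4.0000e-02] 86.77
0.79 [520.23 283.88   6.97  -1.05   0.92] 82.83
1.05 [520.95 283.86  17.02   0.77  -3.56] 84.43
1.31 [520.5  284.02  17.15   1.6   -3.7 ] 82.43
1.57 [520.55 284.07  17.06   1.51  -3.62] 82.51
1.83 [520.54 284.06  17.12   1.44  -3.01] 83.44
2.09 [520.64 283.75  25.89  -0.66  -0.72] 52.44
2.36 [ 5.2033e+02  2.8383e+02  2.5750e+01 -2.7000e-01 -1.0600e+00] 50.35
2.62 [ 5.2036e+02  2.8388e+02  2.5700e+01 -2.0000e-02 -9.9000e-01] 50.52
2.88 [ 5.2026e+02  2.8374e+02  2.5690e+01  4.0000e-02 -7.7000e-01] 50.59
t pipe 1105 0.019789293
yel 325 (264.80181884765625, 164.88751220703125) (24.569000244140625, 26.634891510009766) 170.57098388671875 z 0.04642135059972676 ctr [ 0.5895 -0.036   0.0464]
red 346 (311.8995056152344, 163.95787048339844) (24.886917114257812, 25.12051773071289) 3.5180301666259766 z 0.04716901696118547 ctr [ 0.5909 -0.1453  0.0472]
blue 289 (358.6897277832031, 162.7705841064453) (24.452852249145508, 25.17604637145996) 106.10108184814453 z 0.04679750731170214 ctr [ 0.5932 -0.2548  0.0468]
s pipe 1961 0.020790413
yel 350 (265.39300537109375, 231.60459899902344) (23.375530242919922, 31.389476776123047) 94.5934066772461 z 0.047010012941561916 ctr [ 0.5951 -0.04    0.047 ]
red 410 (222.66961669921875, 260.8497009277344) (26.40412139892578, 33.3796272277832) 84.64893341064453 z 0.04680789967553284 ctr [ 0.5973 -0.1492  0.0468]
blue 479 (172.75082397460938, 294.8155517578125) (29.751157760620117, 36.69068145751953) 74.94766998291016 z 0.046991248218236394 ctr [ 0.5995 -0.2584  0.047 ]
```

```bash
cat > fit2.py <<'E'
import io,contextlib
with contextlib.redirect_stdout(io.StringIO()):
    from fit import *
rois=[(t,(245,145,42,42)),(s,(240,208,52,45))]
O=[]
for d,roi in rois:
    x0,y0,w,h=roi;H=cv2.cvtColor(d["pixels"],cv2.COLOR_RGB2HSV)[y0:y0+h,x0:x0+w];W=world(d)[y0:y0+h,x0:x0+w]
    y=((H[...,0]>=22)&(H[...,0]<=36)&(H[...,1]>120)&(H[...,2]>30))
    m=cv2.morphologyEx(y.astype(np.uint8),cv2.MORPH_OPEN,np.ones((2,2)))
    k,l,st,_=cv2.connectedComponentsWithStats(m);m=(l==1+np.argmax(st[1:,4]));
    hu=np.zeros(m.shape,np.uint8);cv2.fillConvexPoly(hu,cv2.convexHull(np.argwhere(m)[:,::-1].astype(np.int32)),1)
    hd=(W[...,2]>.053)&(hu>0)&~y
    O.append((d,roi,np.maximum(hu,hd).astype(float),hd.astype(float)))
    print(hu.sum(),hd.sum(),W[hd].mean(0),np.percentile(W[...,2][hd],90))
def cst(p,use=(0,1),ret=False):
    x,y,z0,z1=p/1000;e=0
    for k in use:
        d,roi,m,hd=O[k]
        M=hullmask(d,[disc(x,y,z0,z1,.03),disc(x,y,z1,.061,.017)],roi);e+=((M-m)**2).sum()
    return e
for use in((0,),(1,),(0,1)):
  for z0 in (33,40):
    r_=minimize(cst,[592,-38,z0,46.5],args=(use,),method="Nelder-Mead",options=dict(initial_simplex=np.array([592,-38,z0,46.5])+np.vstack([np.zeros(4),np.eye(4)*2])))
    print(use,r_.x.round(2),r_.fun)
# slot angle via rectified top-plane view
def rect(d,cx,cy,z=.061,n=101,half=.02):
    g=np.linspace(-half,half,n);X,Y=np.meshgrid(cx+g[::-1],cy+g[::-1],indexing="ij")
    q=proj(d,np.c_[X.ravel(),Y.ravel(),np.full(X.size,z)]).astype(np.float32)
    return cv2.remap(d["pixels"],q[:,0].reshape(n,n),q[:,1].reshape(n,n),cv2.INTER_CUBIC),X-cx,Y-cy
x,y=r_.x[:2]/1000
ims=[]
for d in(t,s):
    im,X,Y=rect(d,x,y);ims.append(cv2.resize(im[:,:,::-1],(400,400),interpolation=cv2.INTER_CUBIC))
    g=im.mean(2)
    b=[]
    for a in np.arange(-1.2,.3,.02):
        for ox in np.arange(-.004,.0041,.001):
            for oy in np.arange(-.004,.0041,.001):
                u=(X-ox)*np.cos(a)+(Y-oy)*np.sin(a);v=-(X-ox)*np.sin(a)+(Y-oy)*np.cos(a)
                disk=np.hypot(X-ox,Y-oy)<.015
                i=disk&(abs(v)<.003);o=disk&(abs(v)>.005)
                b.append((g[o].mean()-g[i].mean(),a,ox,oy))
    b.sort(reverse=True);print([np.round(k,3).tolist() for k in b[:4]])
cv2.imwrite("pics/slot.png",np.clip(np.hstack(ims)*1.4,0,255).astype(np.uint8))
E
python3 fit2.py
```

```text
550 124 [ 0.58458956 -0.03440585  0.08544544] 0.06261858957476174
584 125 [ 0.6034109  -0.04931872  0.06883281] 0.06256690742599144
(0,) [587.47 -38.95  36.14  46.82] 26.820991926182238
(0,) [586.72 -38.71  40.88  48.96] 27.573902345251827
(1,) [600.83 -42.74  47.32  50.61] 34.88350634371396
(1,) [600.71 -42.93  47.66  50.34] 34.940668973471745
(0, 1) [592.33 -36.75  36.7   42.86] 190.99429450211457
(0, 1) [592.3  -36.47  36.48  42.4 ] 191.56255286428296
[[73.338, -0.46, -0.004, 0.001], [73.133, -0.48, -0.004, 0.001], [73.126, -0.44, -0.004, 0.001], [73.054, -0.44, -0.003, 0.001]]
[[47.058, -0.56, 0.004, -0.002], [46.98, -0.54, 0.004, -0.002], [46.972, -0.58, 0.004, -0.002], [46.941, -0.52, 0.004, -0.002]]
```

View pics/slot.png

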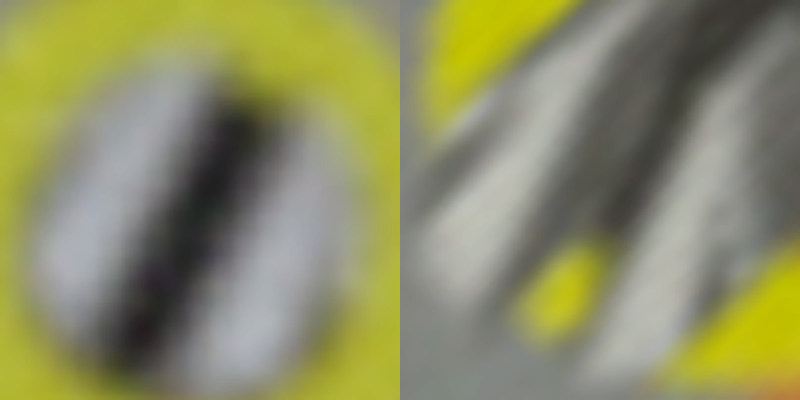

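The cameras differ mostly along the slot, which is the weakly constrained direction. I'll overlay the model on both images to settle the centre.

```bash
cat > ov.py <<'E'
from h import *
import sys
t=dict(np.load("top0.npz"));s=dict(np.load("scene0.npz"))
th=np.arange(0,6.3,.05)
def ov(ctr,ztop,a,f):
    out=[]
    for d,(x0,y0,w,h) in((t,(245,145,42,42)),(s,(244,208,42,42))):
        k=9;im=cv2.resize(np.clip(d["pixels"][y0:y0+h,x0:x0+w,::-1]*1.5,0,255).astype(np.uint8),None,fx=k,fy=k,interpolation=cv2.INTER_CUBIC)
        def pl(p,col):
            q=((proj(d,p)-[x0,y0]+.5)*k).round().astype(np.int32);cv2.polylines(im,[q],False,col,1)
        pl(np.c_[ctr[0]+.03*np.cos(th),ctr[1]+.03*np.sin(th),0*th+ztop],(255,0,0))
        pl(np.c_[ctr[0]+.017*np.cos(th),ctr[1]+.017*np.sin(th),0*th+.061],(0,0,255))
        R=np.array([[np.cos(a),-np.sin(a)],[np.sin(a),np.cos(a)]])
        for v in(-.004,.004):
            q=np.array([[-.0165,v],[.0165,v]])@R.T+ctr;pl(np.c_[q,[.061]*2],(0,160,0))
        out.append(im)
    cv2.imwrite(f,np.hstack(out))
if __name__=="__main__":
    ov([float(sys.argv[1]),float(sys.argv[2])],float(sys.argv[3]),float(sys.argv[4]),sys.argv[5])
E
python3 ov.py .5905 -.0367 .047 -.48 pics/ov1.png
```

```text
(no output)
```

View pics/ov1.png

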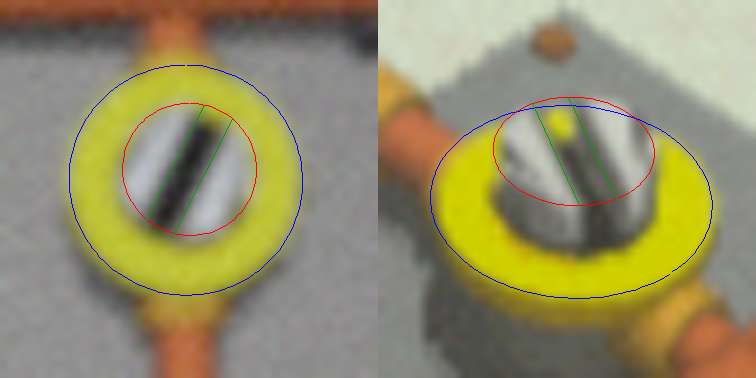

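```bash
python3 - <<'E'
from h import *
t=dict(np.load("top0.npz"));s=dict(np.load("scene0.npz"))
C=np.array([.5905,-.0362])
for n,d in(("t",t),("s",s)):
    best=[]
    for a in np.arange(-.75,-.25,.02):
        U,V=np.meshgrid(np.arange(-.010,.0101,.0005),np.arange(-.013,.0131,.00025))
        X=C[0]+U*np.cos(a)-V*np.sin(a);Y=C[1]+U*np.sin(a)+V*np.cos(a)
        q=proj(d,np.c_[X.ravel(),Y.ravel(),np.full(X.size,.061)]).astype(np.float32)
        g=cv2.remap(d["pixels"],q[:,0].reshape(U.shape),q[:,1].reshape(U.shape),cv2.INTER_CUBIC).mean(2)
        pr=g.mean(1);best.append((pr.max()-pr[20:-20].min(),a,pr))
    best.sort(key=lambda k:-k[0]);
    for b in best[:3]: print(n,round(b[0]),round(b[1],2))
    print([(round(v*1000,1),int(p)) for v,p in zip(V[:,0],best[0][2])][::4])
E
```

```text
t 95 -0.43
t 95 -0.41
t 95 -0.45
[(np.float64(-13.0), 108), (np.float64(-12.0), 114), (np.float64(-11.0), 119), (np.float64(-10.0), 122), (np.float64(-9.0), 122), (np.float64(-8.0), 118), (np.float64(-7.0), 110), (np.float64(-6.0), 99), (np.float64(-5.0), 84), (np.float64(-4.0), 68), (np.float64(-3.0), 52), (np.float64(-2.0), 39), (np.float64(-1.0), 30), (np.float64(0.0), 27), (np.float64(1.0), 31), (np.float64(2.0), 40), (np.float64(3.0), 54), (np.float64(4.0), 71), (np.float64(5.0), 88), (np.float64(6.0), 103), (np.float64(7.0), 114), (np.float64(8.0), 120), (np.float64(9.0), 122), (np.float64(10.0), 121), (np.float64(11.0), 117), (np.float64(12.0), 112), (np.float64(13.0), 106)]
s 69 -0.43
s 69 -0.41
s 69 -0.45
[(np.float64(-13.0), 93), (np.float64(-12.0), 104), (np.float64(-11.0), 113), (np.float64(-10.0), 121), (np.float64(-9.0), 126), (np.float64(-8.0), 128), (np.float64(-7.0), 124), (np.float64(-6.0), 113), (np.float64(-5.0), 94), (np.float64(-4.0), 76), (np.float64(-3.0), 64), (np.float64(-2.0), 61), (np.float64(-1.0), 65), (np.float64(0.0), 71), (np.float64(1.0), 74), (np.float64(2.0), 72), (np.float64(3.0), 67), (np.float64(4.0), 66), (np.float64(5.0), 73), (np.float64(6.0), 88), (np.float64(7.0), 106), (np.float64(8.0), 121), (np.float64(9.0), 129), (np.float64(10.0), 129), (np.float64(11.0), 125), (np.float64(12.0), 118), (np.float64(13.0), 109)]
```

Both profiles agree: centre (0.5905, -0.0362), slot yaw -0.43, so the joint is at about 0.45, within 0.3–0.6. The driver is at (0.5203, 0.2838) with yaw -0.57, which fits the stand. Now I'll check IK and go.

```bash
cat >> h.py <<'E'
def Q(phi): return [float(np.cos(phi/2)),float(np.sin(phi/2)),0.,0.]
DRV=(.5203,.2838);A0=-.57+np.pi;SL=(.5905,-.0362);AS=-.43+np.pi
def st(r):
    print("t",round(r.current_t(),2),"pos",np.round(r.current_tool_pos(),4),"F",np.round(r.current_contact_force(),1),"M",np.round(r.current_torque(),2),"open",round(r.current_opening(),3),"q6",round(r.current_q()[5],3))
E
python3 - <<'E'
from cell import r
from h import *
for phi,p in((A0,(*DRV,.117)),(A0,(*DRV,.26)),(AS,(*SL,.156)),(-1.8+np.pi,(*SL,.156)),(A0-np.pi,(*DRV,.117)),(AS-np.pi,(*SL,.156)),(-1.8,(*SL,.156))):
    q=r.inverse_kinematics(list(p),Q(phi));print(round(phi,2),None if q is None else np.round(q,2))
E
```

```text
2.57 [ 0.42  0.59  1.65 -0.    0.9  -0.58]
2.57 [ 0.42  0.42  1.53 -0.    1.19 -0.58]
2.71 [-0.14  0.54  1.63 -0.    0.98 -1.28]
1.34 [-0.14  0.54  1.63 -0.    0.98  0.09]
-0.57 [ 0.42  0.59  1.65 -0.    0.9   2.56]
-0.43 [-0.14  0.54  1.63 -0.    0.98  1.86]
-1.8 None
```

```bash
python3 - <<'E'
from cell import r,optics
from h import *
r.set_gripper(.65,30)
r.move_to([*DRV,.24],Q(A0)); st(r)
r.move_linear([*DRV,.117],vel=.12); st(r)
r.set_gripper(0.0,80); st(r)
d=optics.get_image("scene");cv2.imwrite("pics/g1.png",d["pixels"][:,:,::-1])
E
```

```text
t 1.99 pos [0.5197 0.2846 0.24  ] F [ 0.   0.1 -0.7] M [-0.02 -0.01 -0.04] open 0.65 q6 -0.58
t 3.17 pos [0.5207 0.284  0.1177] F [-0.1 -0.5  0.4] M [ 0.   -0.06 -0.04] open 0.646 q6 -0.58
t 3.56 pos [0.5206 0.284  0.1177] F [-0.9  0.1  5.7] M [-0.06  0.24  0.09] open 0.273 q6 -0.58
```

View pics/g1.png

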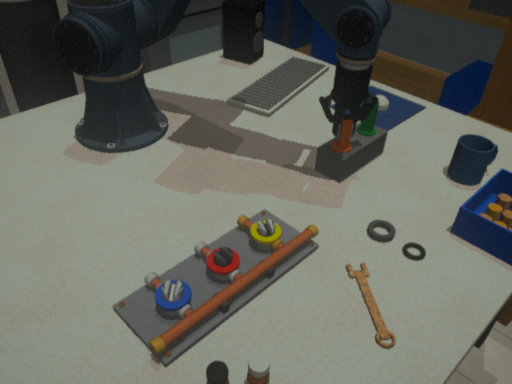

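The picture shows the fingers closed on the handle at about (345,130), and the opening matches 24 mm. Next I'll lift it, carry it over the cock and look.

```bash
python3 - <<'E'
from cell import r,optics
from h import *
r.move_linear([*DRV,.235],vel=.15); st(r)
r.move_to([*SL,.235],Q(AS)); st(r)
r.move_linear([*SL,.182],vel=.1); st(r)
print(r.current_ee_rot(),Q(AS))
a=[]
for n,(x,y) in(("scene",(235,160)),("top",(230,130))):
    d=optics.get_image(n);np.savez(n+"1.npz",**d)
    a.append(cv2.resize(np.clip(d["pixels"][y:y+100,x:x+65,::-1]*1.5,0,255).astype(np.uint8),None,fx=6,fy=6,interpolation=cv2.INTER_CUBIC))
cv2.imwrite("pics/over.png",np.hstack(a))
E
```

```text
t 4.54 pos [0.5198 0.2836 0.2339] F [ 0.5  0.4 -0.8] M [-0.   -0.03  0.01] open 0.271 q6 -0.58
t 5.78 pos [ 0.5905 -0.0353  0.2348] F [-0.4  0.  -1. ] M [ 0.02 -0.02 -0.01] open 0.275 q6 -1.28
t 6.47 pos [ 0.5908 -0.036   0.1824] F [-1.   0.4 -1. ] M [-0.02 -0.11  0.03] open 0.272 q6 -1.281
[2.13200988e-01 9.77008310e-01 4.21106820e-05 3.16430930e-04] [0.21334742830078243, 0.9769763942068623, 0.0, 0.0]
```

View pics/over.png

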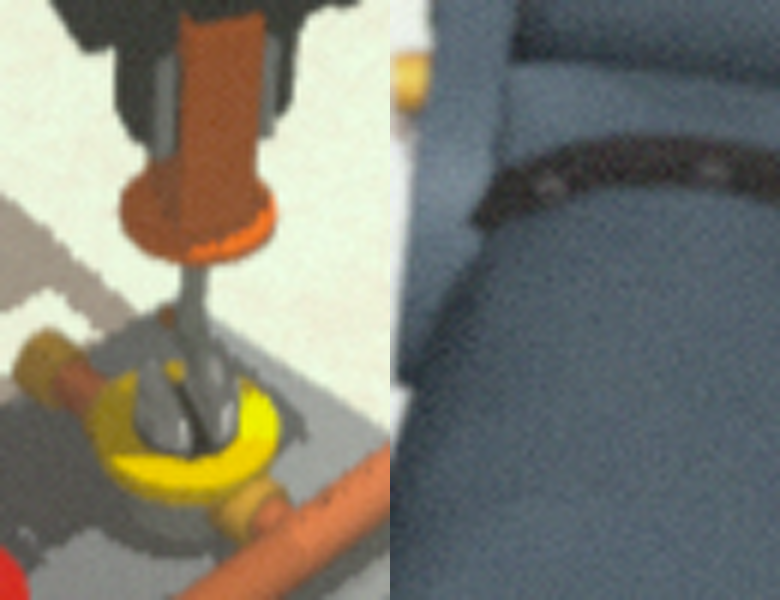

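```bash
cat > ov2.py <<'E'
from h import *
def ovd(d,pos,a,dz,f,x0=235,y0=160,w=65,h=100,k=6):
    im=cv2.resize(np.clip(d["pixels"][y0:y0+h,x0:x0+w,::-1]*1.5,0,255).astype(np.uint8),None,fx=k,fy=k,interpolation=cv2.INTER_CUBIC)
    raw=im.copy()
    z=pos[2]-dz;R=np.array([[np.cos(a),-np.sin(a)],[np.sin(a),np.cos(a)]])
    def B(wx,wy,z0,z1,col):
        q=np.array([[-1,-1],[1,-1],[1,1],[-1,1]])*[wx/2,wy/2]@R.T+pos[:2]
        P=proj(d,np.vstack([np.c_[q,[z+zz]*4] for zz in(z0,z1)]));P=((P-[x0,y0]+.5)*k).round().astype(int)
        for i in range(4):
            for e in((i,(i+1)%4),(4+i,4+(i+1)%4),(i,4+i)): cv2.line(im,P[e[0]],P[e[1]],col,1)
    B(.02,.004,0,.014,(255,0,255));B(.032,.024,.06,.135,(255,0,0));B(.006,.006,.014,.055,(0,255,0))
    th=np.arange(0,6.4,.1);q=proj(d,np.c_[pos[0]+.024*np.cos(th),pos[1]+.024*np.sin(th),0*th+z+.055]);cv2.polylines(im,[((q-[x0,y0]+.5)*k).round().astype(np.int32)],False,(255,255,0),1)
    cv2.imwrite(f,np.hstack([raw,im]))
E
python3 -c "
from ov2 import *
d=dict(np.load('scene1.npz'));ovd(d,np.array([.5908,-.036,.1824]),-.43,.1077,'pics/ovd.png')"
```

```text
(no output)
```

View pics/ovd.png

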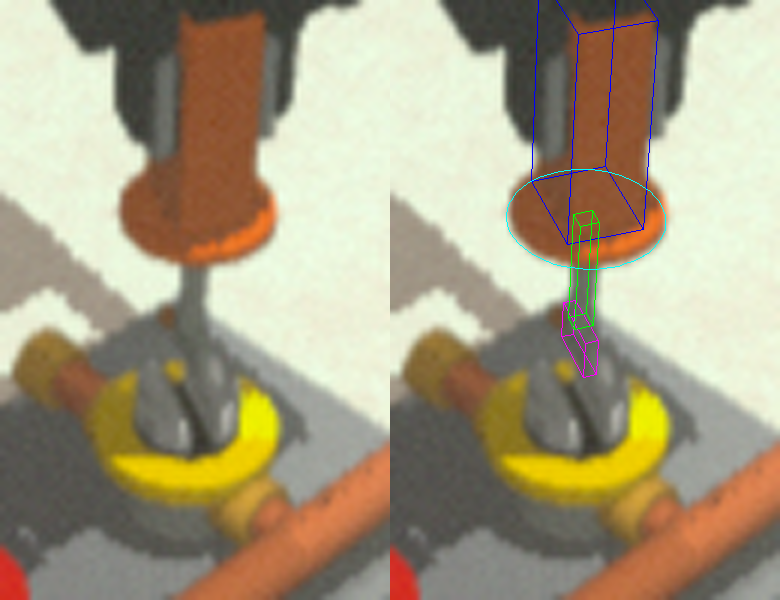

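The model overlay sits on the driver: shaft at column 195, guard edge matching, tilt about 1° at most. Next is a stepwise insertion with force checks.

```bash
python3 - <<'E'
from cell import r,optics
from h import *
for z in(.171,.167,.163,.160,.1575):
    r.move_linear([*SL,z],vel=.03); st(r)
    if np.linalg.norm(r.current_contact_force())>12: print("stop");break
E
```

```text
t 7.08 pos [ 0.5905 -0.0362  0.1709] F [-0.5 -0.8 -1.6] M [0.01 0.04 0.01] open 0.275 q6 -1.281
t 7.37 pos [ 0.5904 -0.0362  0.1668] F [ 0.6 -0.4 -0.8] M [ 0.03  0.02 -0.01] open 0.269 q6 -1.281
t 7.65 pos [ 0.5904 -0.0362  0.1628] F [ 0.3 -0.2 -0.8] M [0.01 0.06 0.07] open 0.27 q6 -1.281
t 7.9 pos [ 0.5904 -0.0362  0.1598] F [-0.7  0.4 -1.1] M [-0.02 -0.05  0.02] open 0.272 q6 -1.281
t 8.15 pos [ 0.5904 -0.0362  0.1573] F [ 0.1 -0.5 -1.2] M [-0.01 -0.01 -0.02] open 0.269 q6 -1.281
```

No resistance, and the blade is about 11 mm below the head's top, so it is seated. Turning clockwise in steps.

```bash
python3 - <<'E'
from cell import r,optics
from h import *
r.move_linear([*SL,.1565],vel=.03); st(r)
phi=AS
for k in range(9):
    phi=max(phi-.13,1.60)
    r.move_to([*SL,.1565],Q(phi)); print(round(phi-np.pi,3),end=" ");st(r)
    if np.linalg.norm(r.current_contact_force())>25 or abs(r.current_torque()[2])>.6: print("stop");break
E
```

```text
t 8.4 pos [ 0.5906 -0.0362  0.1567] F [0.1 0.2 1.4] M [ 0.01 -0.   -0.02] open 0.27 q6 -1.281
-0.56 t 8.65 pos [ 0.5906 -0.0362  0.1567] F [-0.2 -0.5  2. ] M [ 0.01 -0.04  0.03] open 0.271 q6 -1.154
-0.69 t 8.9 pos [ 0.5907 -0.0361  0.1567] F [1.2 1.  1.8] M [ 0.21 -0.27  0.02] open 0.272 q6 -1.027
-0.82 t 9.15 pos [ 0.5908 -0.0361  0.1567] F [1.4 0.5 2.2] M [ 0.26 -0.46  0.  ] open 0.268 q6 -0.898
-0.95 t 9.4 pos [ 0.5908 -0.0361  0.1567] F [2.3 2.5 1.9] M [ 0.34 -0.61 -0.01] open 0.271 q6 -0.768
-1.08 t 9.65 pos [ 0.5908 -0.0362  0.1567] F [2.5 1.1 1.2] M [ 0.34 -0.77  0.03] open 0.273 q6 -0.638
-1.21 t 9.9 pos [ 0.5907 -0.0362  0.1567] F [2.9 1.5 2.5] M [ 0.38 -0.93  0.04] open 0.277 q6 -0.508
-1.34 t 10.15 pos [ 0.5907 -0.0362  0.1567] F [4.1 1.7 3.1] M [ 0.3  -1.05 -0.04] open 0.272 q6 -0.378
-1.47 t 10.4 pos [ 0.5907 -0.0362  0.1567] F [5.3 0.7 2.4] M [ 0.26 -1.13  0.05] open 0.27 q6 -0.248
-1.542 t 10.65 pos [ 0.5907 -0.0362  0.1567] F [5.1 1.7 2.4] M [ 0.28 -1.28  0.01] open 0.271 q6 -0.175
```

```bash
python3 - <<'E'
from cell import r,optics
from ov2 import *
d=optics.get_image("scene");np.savez("scene2.npz",**d)
ovd(d,np.array(r.current_tool_pos()),-1.542,.1077,'pics/turn1.png')
E
```

```text
(no output)
```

View pics/turn1.png

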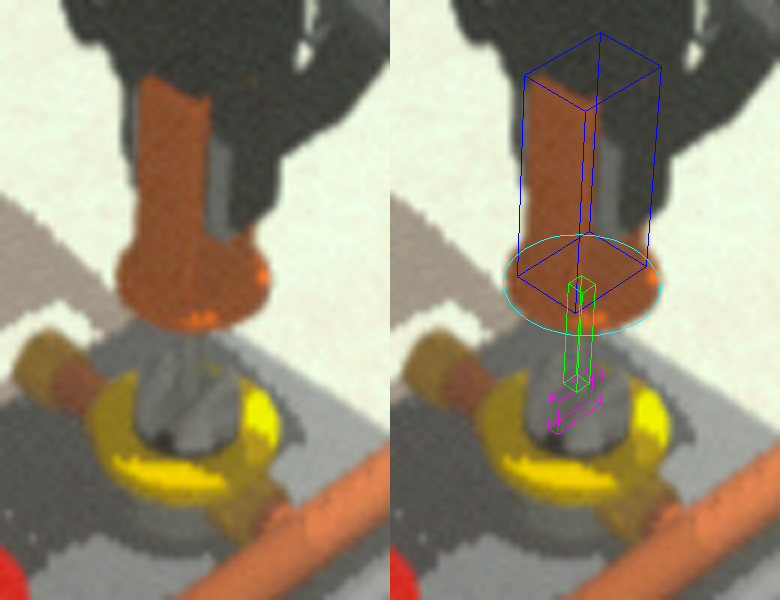

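The driver is seated and the slot trails the blade. I'll shift about 1 mm in +x to ease the side load and keep turning to the stop.

```bash
python3 - <<'E'
from cell import r,optics
from h import *
P=[SL[0]+.001,SL[1],.1565]
r.move_linear(P,vel=.02); st(r)
phi=1.60
ok=1
while phi>1.30:
    phi-=.04
    r.move_to(P,Q(phi)); M=[]
    for _ in range(6): M.append(r.current_torque()); r.sleep(.02)
    M=np.mean(M,0);print(round(phi-np.pi,3),"Mmean",M.round(3),end=" ");st(r)
    if abs(M[2])>.35 or np.linalg.norm(r.current_contact_force())>25: print("stop");break
E
```

```text
t 10.95 pos [ 0.5912 -0.0362  0.1566] F [2.2 1.6 6.6] M [ 0.34 -0.5   0.01] open 0.271 q6 -0.174
-1.582 Mmean [ 0.315 -0.515  0.038] t 11.3 pos [ 0.5912 -0.0362  0.1566] F [2.5 1.4 6.7] M [ 0.34 -0.56  0.03] open 0.272 q6 -0.134
-1.622 Mmean [ 0.3   -0.52   0.025] t 11.65 pos [ 0.5912 -0.0362  0.1567] F [1.4 1.6 5.3] M [ 0.26 -0.52 -0.02] open 0.274 q6 -0.094
-1.662 Mmean [ 0.33  -0.532  0.021] t 12.0 pos [ 0.5912 -0.0362  0.1566] F [2.4 1.6 5.9] M [ 0.34 -0.57  0.02] open 0.272 q6 -0.054
-1.702 Mmean [ 0.309 -0.533  0.039] t 12.35 pos [ 0.5912 -0.0362  0.1566] F [1.9 1.4 5.4] M [ 0.33 -0.51  0.  ] open 0.27 q6 -0.014
-1.742 Mmean [ 0.307 -0.552  0.031] t 12.7 pos [ 0.5912 -0.0362  0.1566] F [2.6 1.6 6.2] M [ 0.29 -0.55  0.05] open 0.269 q6 0.026
-1.782 Mmean [ 0.316 -0.548  0.029] t 13.05 pos [ 0.5912 -0.0362  0.1566] F [2.2 0.3 6.1] M [ 0.33 -0.53  0.02] open 0.273 q6 0.066
-1.822 Mmean [ 0.301 -0.579  0.064] t 13.4 pos [ 0.5913 -0.0362  0.1566] F [2.9 1.2 6.5] M [ 0.31 -0.61  0.07] open 0.274 q6 0.106
-1.862 Mmean [ 0.3   -0.59   0.287] t 13.75 pos [ 0.5912 -0.0362  0.1566] F [2.4 1.1 5.4] M [ 0.35 -0.58  0.32] open 0.275 q6 0.146
```

Mz jumps at -1.86, which suggests the hard stop. One more small push to confirm, then lift out and check the slot.

```bash
python3 - <<'E'
from cell import r,optics
from h import *
P=[SL[0]+.001,SL[1],.1565]
def mm():
    M=[]
    for _ in range(6): M.append(r.current_torque()); r.sleep(.02)
    print(np.mean(M,0).round(3)); 
for a in(-1.885,-1.905):
    r.move_to(P,Q(a+np.pi));print(a,end=" ");mm();st(r)
for a in(-1.75,-1.6):   # back off into the play
    r.move_to(P,Q(a+np.pi));print(a,end=" ");mm();st(r)
r.move_linear([P[0],P[1],.24],vel=.1);st(r)
r.move_to([*DRV,.24],Q(A0));st(r)
for n in("top","scene"):
    d=optics.get_image(n);np.savez(n+"3.npz",**d)
    cv2.imwrite(f"pics/{n}3.png",d["pixels"][:,:,::-1])
t=dict(np.load("top3.npz"));s=dict(np.load("scene3.npz"));C=np.array([.5905,-.0362])
for n,d in(("t",t),("s",s)):
    best=[]
    for a in np.arange(-1.95,-1.0,.02):
        U,V=np.meshgrid(np.arange(-.010,.0101,.0005),np.arange(-.011,.0111,.00025))
        X=C[0]+U*np.cos(a)-V*np.sin(a);Y=C[1]+U*np.sin(a)+V*np.cos(a)
        q=proj(d,np.c_[X.ravel(),Y.ravel(),np.full(X.size,.061)]).astype(np.float32)
        g=cv2.remap(d["pixels"],q[:,0].reshape(U.shape),q[:,1].reshape(U.shape),cv2.INTER_CUBIC).mean(2)
        pr=g.mean(1);best.append((pr.max()-pr[16:-16].min(),a))
    best.sort(key=lambda k:-k[0]);print(n,[(round(b[0]),round(b[1],2)) for b in best[:4]])
o=[]
for d,x,y in((t,245,145),(s,244,208),(s,315,70),(t,85,160)):
    w=42 if y!=70 and x!=85 else 84
    o.append(cv2.resize(np.clip(d["pixels"][y:y+w,x:x+w,::-1]*1.5,0,255).astype(np.uint8),(300,300),interpolation=cv2.INTER_CUBIC))
cv2.imwrite("pics/chk3.png",np.vstack([np.hstack(o[:2]),np.hstack(o[2:])]))
E
```

```text
-1.885 [ 0.311 -0.569  0.487]
t 14.1 pos [ 0.5913 -0.0362  0.1566] F [2.5 1.6 6.3] M [ 0.32 -0.57  0.45] open 0.275 q6 0.169
-1.905 [ 0.338 -0.563  0.623]
t 14.45 pos [ 0.5913 -0.0362  0.1566] F [2.4 0.9 6.2] M [ 0.3  -0.55  0.65] open 0.27 q6 0.189
-1.75 [ 0.072 -0.28   0.055]
t 14.82 pos [ 0.591  -0.0363  0.1566] F [0.9 0.6 6.7] M [ 0.12 -0.23 -0.  ] open 0.271 q6 0.035
-1.6 [ 0.05  -0.089  0.026]
t 15.19 pos [ 0.5909 -0.0363  0.1566] F [0.5 0.6 7.7] M [-0.02 -0.06  0.02] open 0.273 q6 -0.115
t 16.18 pos [ 0.5911 -0.0362  0.2392] F [ 0.7 -0.5 -0.3] M [-0.04 -0.04 -0.08] open 0.269 q6 -0.111
t 17.42 pos [0.5208 0.2829 0.2399] F [ 0.3 -0.3 -1.2] M [ 0.01 -0.02  0.07] open 0.27 q6 -0.579
t [(101, np.float64(-1.57)), (101, np.float64(-1.59)), (101, np.float64(-1.55)), (101, np.float64(-1.61))]
s [(58, np.float64(-1.51)), (58, np.float64(-1.53)), (58, np.float64(-1.49)), (58, np.float64(-1.47))]
```

View pics/chk3.png

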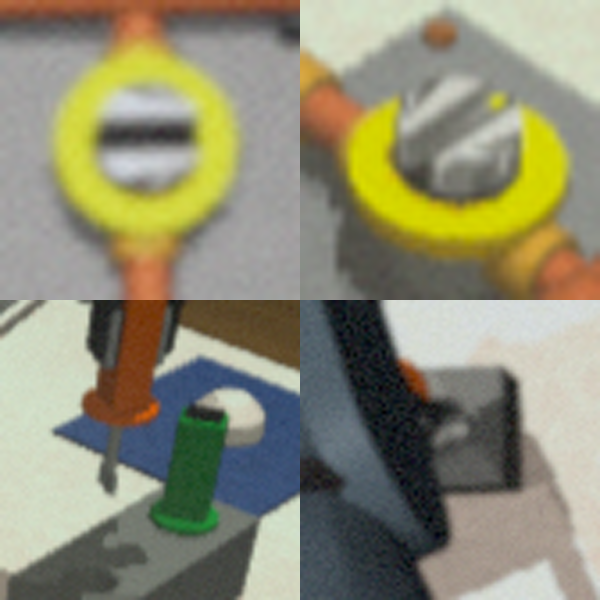

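The top view shows the slot horizontal across the pipe (fits -1.57 and -1.51, expected -1.55), so the cock is closed. Next I'll check the driver's tilt in hand before putting it back.

```bash
python3 -c "
from ov2 import *
d=dict(np.load('scene3.npz'));ovd(d,np.array([.5208,.2829,.2399]),-.57,.1077,'pics/ovd3.png',x0=310,y0=60)"
```

```text
(no output)
```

View pics/ovd3.png

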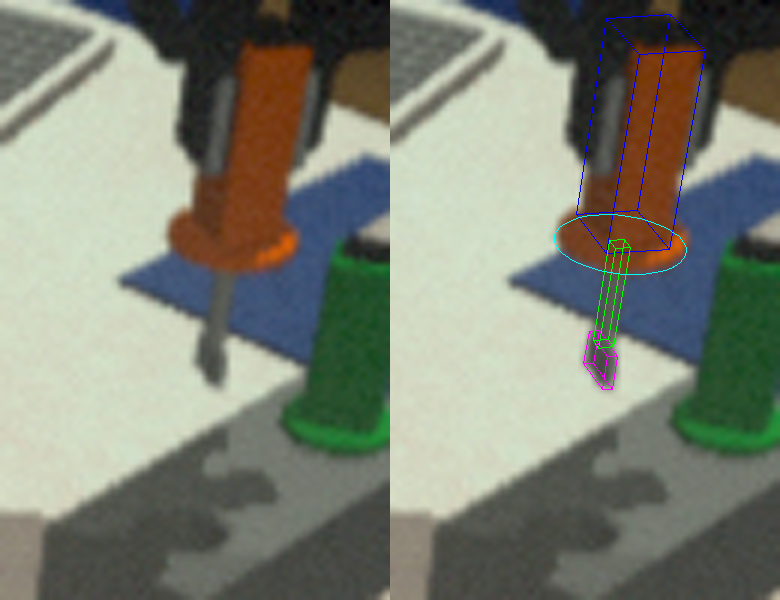

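The overlay matches to within a pixel, so there is no real tilt. Lowering into the hole.

```bash
python3 - <<'E'
from cell import r,optics
from h import *
T=[.5205,.2835]
for z in(.17,.14,.122,.1185):
    r.move_linear([*T,z],vel=.08 if z>.13 else .04); st(r)
    if np.linalg.norm(r.current_contact_force())>15: print("stop");break
E
```

```text
t 18.54 pos [0.5208 0.2836 0.1705] F [ 0.8 -1.  -0.7] M [-0.02  0.01 -0.02] open 0.274 q6 -0.581
t 19.07 pos [0.5204 0.2834 0.1396] F [-0.  -0.2 -1.3] M [-0.03 -0.02 -0.  ] open 0.269 q6 -0.581
t 19.67 pos [0.5205 0.2835 0.122 ] F [-0.1  0.8 -0.8] M [ 0.03  0.02 -0.05] open 0.271 q6 -0.581
t 19.92 pos [0.5204 0.2835 0.1184] F [-0.1 -0.5 -1.5] M [-0.02 -0.04  0.  ] open 0.273 q6 -0.581
```

```bash
python3 - <<'E'
from cell import r,optics
from h import *
r.move_linear([.5205,.2835,.1176],vel=.02); st(r)
r.set_gripper(.65,30); r.sleep(.3); st(r)
r.move_linear([.5205,.2835,.25],vel=.12); st(r)
r.set_joints([1.126, 0.351, 1.652, 0, 1.139, -0.085]); r.sleep(.3); st(r)
o=[]
for n,(x,y) in(("scene",(300,80)),("top",(40,150))):
    d=optics.get_image(n);np.savez(n+"4.npz",**d)
    o.append(cv2.resize(np.clip(d["pixels"][y:y+100,x:x+110,::-1]*1.5,0,255).astype(np.uint8),None,fx=3.5,fy=3.5,interpolation=cv2.INTER_CUBIC))
cv2.imwrite("pics/end.png",np.hstack(o))
d=dict(np.load("top4.npz"));cv2.imwrite("pics/endtop.png",d["pixels"][:,:,::-1])
E
```

```text
t 20.17 pos [0.5206 0.2836 0.1177] F [-0.5  0.   0.5] M [ 0.05 -0.04  0.04] open 0.276 q6 -0.581
t 20.88 pos [0.5205 0.2835 0.1176] F [0.2 0.6 0.7] M [ 0.04 -0.02 -0.03] open 0.649 q6 -0.581
t 22.12 pos [0.5202 0.2834 0.2492] F [-0.6 -0.1 -0.2] M [ 0.03 -0.01  0.01] open 0.647 q6 -0.581
t 23.91 pos [0.1943 0.5145 0.253 ] F [0.3 0.2 0.2] M [-0.02 -0.02  0.  ] open 0.645 q6 -0.085
```

View pics/end.png

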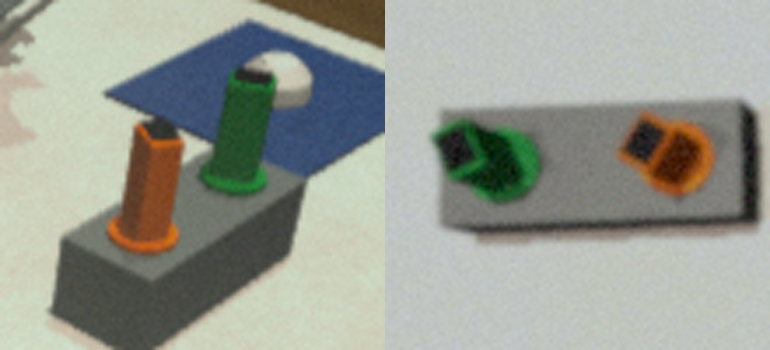

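View pics/endtop.png

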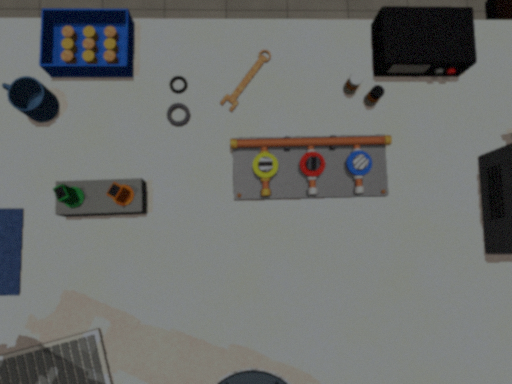

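The driver stands upright with its guard flush on the stand at (121,194), and the yellow slot is across its pipe. The red slot at (312,163) looks different from before, so I'll zoom in on it.

```bash
python3 - <<'E'
from h import *
o=[]
for n in("top0","top3","top4"):
    d=dict(np.load(n+".npz"));o.append(cv2.resize(np.clip(d["pixels"][130:205,230:392,::-1]*1.5,0,255).astype(np.uint8),None,fx=2.6,fy=2.6,interpolation=cv2.INTER_CUBIC))
cv2.imwrite("pics/cmp.png",np.vstack(o))
o=[]
for n in("scene0","scene2","scene3","scene4"):
    d=dict(np.load(n+".npz"));o.append(cv2.resize(np.clip(d["pixels"][200:330,130:310,::-1]*1.5,0,255).astype(np.uint8),None,fx=2.2,fy=2.2,interpolation=cv2.INTER_CUBIC))
cv2.imwrite("pics/cmp2.png",np.vstack([np.hstack(o[:2]),np.hstack(o[2:])]))
E
```

```text
(no output)
```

View pics/cmp.png

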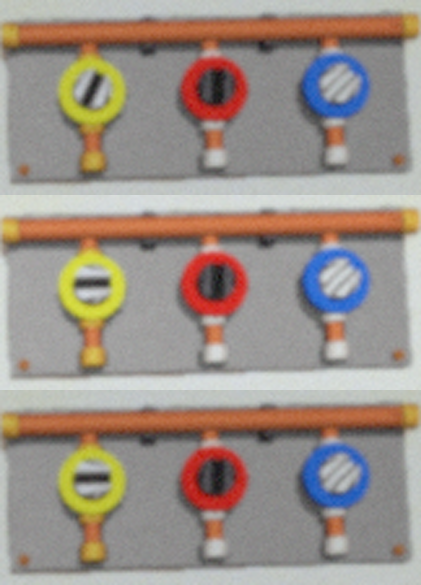

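View pics/cmp2.png

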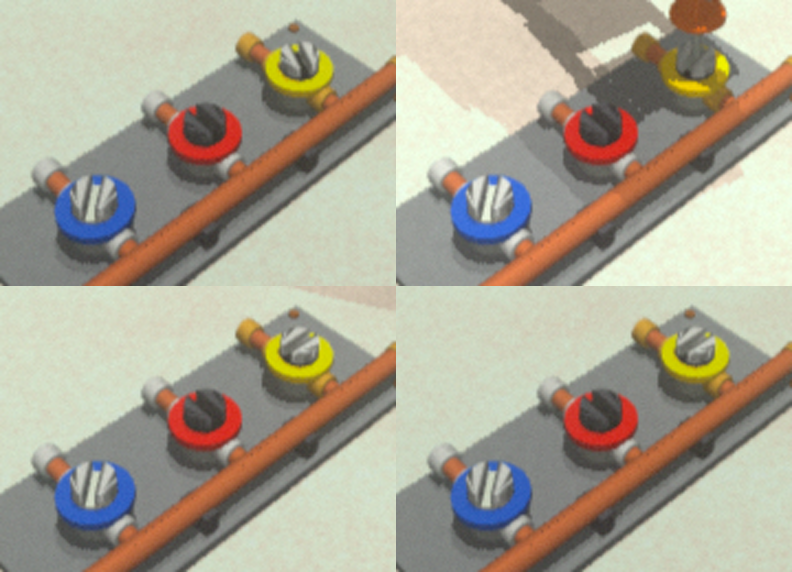

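The before and after crops show the red and blue slots unchanged and only the yellow one turned across its pipe. Handing in.

```bash
python3 -c "
from cell import r
r.hand_in();print(r.current_t())"
```

```text
the job is handed in; nothing more can be done
the job is handed in; nothing more can be done
```

I closed the yellow cock and stood the orange driver back upright in its own hole. I then let go and parked the arm clear at about 24 s, and handed the job in.

- **Turning:** The blade was about 12 mm down in the slot. I turned it clockwise until the torque rose from about 0.03 to 0.62 N m, which I read as the hard stop. That came at a blade yaw of about -1.86 rad, roughly 0.1 past the -1.75 I expected from the blade's play. I put the difference down to grip compliance.
- **Slot position:** The slot's yaw afterwards measured -1.57 rad from the top camera and -1.51 from the scene camera. Closed should be about -1.55, so the cameras agree to about 0.06 rad and the views show the slot straight across the pipe.
- **Forces:** The contact forces I read stayed below about 10 N throughout. A side load of about 5 N built up while turning, and I eased it by shifting the driver 1 mm.
- **Last pictures:** The driver stands upright with its guard flat on the stand. The red and blue cocks and the green tool look unchanged. At first glance the red slot seemed to have turned, but before-and-after close-ups showed it had not.

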